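Clamp the board the job board calls for

ROBOT

A 7-joint arm with a two-finger parallel gripper is mounted at the origin on the work surface. World frame = base frame: x ahead of the robot, y to its left, z up, the work surface at z = 0. Lengths are in m, angles in rad, forces in N, time in s.
With the tool pointing down it reaches from about 0.425 to 0.95 m from the base axis. Payload 4.7 kg.
Tool frame: the origin (TCP) lies between the finger pads; the fingertips stand 14 mm ahead of it and the grasp point (between the pads) lies 5 mm behind it; z points along the fingers, y is the line along which they close (so a half turn about z gives the same grasp; the last joint's range is limited). The gripper opens to 87 mm and grips with 3 to 60 N. Pads are 19 mm wide; open, the fingers measure 117 mm over their backs; the gripper's body (75 mm by 190 mm) begins 51 mm behind the grasp point.
Start: joints at [1.082, 0.469, -0.049, 1.532, 0.024, 1.141, -0.082], TCP at [0.3, -0.605, 0.237] pointing down, gripper open.
Joint ranges: [-2.59, 2.59], [-0.33, 1.99], [-1.39, 1.29], [0.1, 2.45], [-1.04, 4.18], [0.21, 1.99], [-2.66, 2.66]. Speed limits (rad/s): [2.57, 2.57, 3.14, 3.14, 3.14, 3.14, 3.14].

INTERFACE

Orientations are given as a 3x3 rotation matrix whose columns are the frame's x, y, z axes.
In Python, from station import sensors, cams, job gives the robot as it stands.
- The arm moves only by the tool servo_tool, never from a script. Its argument "commands" is a list of rows, each a list of 6 numbers: the shift along the tool's x, y, z in cm, then the turn, a rotation vector about the tool's x, y, z in rad. A call has 1 to 8 rows; each row shifts and turns the commanded pose from where the row before left it, along the tool's axes as they then stand; what a row does not reach is not made up. A row lasts 1/8 s, in which the tool goes at most 62.5 mm and 10.7 degrees, less where a joint would pass 70% of its speed; a pose out of reach is approached as far as the arm can. A call is refused whole if a number of a shift passes 6.25 or a number of a turn 0.188, either way. A call with a gripper value outside its range is refused whole. "hand" is the finger opening in cm, from 0 to 8.7, set as the call begins (left out, the last holds). The fingers move at their own pace and stop on an object; the grip force is fixed at half the most. Time passes only in rows, so rows that do not move let the fingers close. It gives the time, the measured TCP pose, the force, the opening and the grip force at its end, in the units of the state.
- sensors.get_state(): the state, without advancing time (a new reading comes with each control period).
- cams.capture(name): name is "side" or "top" or "wrist"; returns a dict with "pixels" (384x512x3 uint8, blue, green, red), "z_map" (384x512 float32, m along the optical axis (not along the pixel's ray), 0 where there is no reading), "mtx" (3x3 intrinsics, pixels), "position" and "orientation" of the camera in the world; the wrist camera has in their place "hand_eye" (4x4, takes a point from camera to tool coordinates, whose origin is the TCP and whose axes are the flange's). Camera axes: x right, y up, looking along -z (the intrinsics and any distortion apply to the point x, -y, -z); pixel columns grow to the right and rows downward; lengths in m; the calibration is good to about 2 mm. A picture is of the moment at which its call begins: read the wrist's pose just before it.
- job.job_done(): hands the job in; it is judged then, once.
Trained networks look in a picture, given as the dict that the camera call returned (one of the last four; its "shot" number tells which), for a name from the list of things; names that differ only in an ending like _2 or _b are one class to them, and where a whole thing is asked for, a point or a joint stands for the part that bears it (a point fixed in the world has none). Each returns a list of dicts, best first, with "score" (0 to 1); they miss things now and then, are a little off and sometimes report something else, mostly with a low value. They report only what shows in the picture. A call takes as long as a camera call. They do not tell look-alikes from the thing itself.
- cams.boxes_of(picture, name): "centre" ([x, y, z] in m, in the coordinates of the camera as it stood for that picture, good to about 4 mm: the middle of the surface that is visible of it).
- cams.silhouettes(picture, name): "pixels" (384x512 bool, what is visible of it).
The state is a dict: "clock": time; "joint_pos": joint angles; "joint_velocities": joint speeds; "effort": joint torques, N m; "tcp_pos": TCP position; "eef_rot": TCP orientation; "force": force on the tool from outside, world axes, zero at the start; "moment": the same for the moment, N m; "opening": finger opening in m; "grip_force": force on a finger pad.
Only numpy, scipy, OpenCV 4.12 (cv2) and the standard library are available. Lean on these libraries where they do the work, as an engineer would, in place of code of your own. Each camera call takes 0.05 s, during which the arm holds its last target. There are 200 camera calls.

TASK

The timber sample in the red-framed square of the white job board shows which timber is wanted next: take the one board of that timber off the sloping rack, lay it flat on the bed of the clamping jig without dropping it (keep hold until it rests there), and with it snug against both the end stop and the side fence, slide the red jaw up until it bites firmly on the board, without crushing it. Leave the other two boards on the rack, and the samples and everything else, where they are.

Things in the scene. Friction and masses are not known exactly. Their poses are not given: they have to be found in the camera images.
- blank_walnut: dark brown walnut board, 130 long (its x) x 40 wide (its y) x 24 thick (its z) mm, about 0.12 kg; origin at its centre. It starts lying on the rack's slope, its long side (+x) pointing up the slope, its lower end on the ledge, its z square to the slope. The boards lie side by side about 100 mm apart in any order
- blank_pine: pale pine board, 130 long (its x) x 48 wide (its y) x 24 thick (its z) mm, about 0.12 kg; origin at its centre. It starts lying on the rack's slope, its long side (+x) pointing up the slope, its lower end on the ledge, its z square to the slope. The boards lie side by side about 100 mm apart in any order
- blank_green: green-painted board, 130 long (its x) x 56 wide (its y) x 24 thick (its z) mm, about 0.12 kg; origin at its centre. It starts lying on the rack's slope, its long side (+x) pointing up the slope, its lower end on the ledge, its z square to the slope. The boards lie side by side about 100 mm apart in any order
- sample_walnut: dark brown walnut timber sample, 50 x 50 x 12 mm, lying on the job board; origin at the centre of its underside
- sample_pine: pale pine timber sample, 50 x 50 x 12 mm, lying on the job board; origin at the centre of its underside
- sample_green: green-painted timber sample, 50 x 50 x 12 mm, lying on the job board; origin at the centre of its underside
- next_job (a point): centre of the red-framed square on the white job board (at the board's top face, 8 mm above the table). The sample lying here shows the timber wanted; the other two samples lie 85 and 170 mm away on the same board
- rack: wooden rack with a grey top, 330 mm wide (its y), whose top slopes 30 degrees from level, rising along its +x from 32 to 117 mm above the table; a 12 mm high ledge along the low edge. Fixed; origin on the table under its middle
- corner (a point): inside corner of the clamping jig, at the top face of its grey bed (18 mm above the table); x points to the end stop, y from the side fence to the jaw, z up. The end stop's face is the plane x = 0 (from y = 0 to 120 mm), the side fence's face the plane y = 0 (from x = -200 to 20 mm); both are aluminium, 30 mm high above the bed. The bed reaches from x = -210 to 30 and y = -20 to 220 mm. Fixed
- jaw_face (a point): middle of the red jaw's clamping face, which looks at the side fence, 15 mm above the bed, at x = -65 mm in the corner's frame. The jaw is 100 mm long (x), 24 mm thick (the outer face to push on is 24 mm farther along +y), 36 mm high above the bed, with a black upright grip on top: 60 x 14 mm, up to 70 mm above the bed, centred on the thickness
- jaw (a joint): travel of the jaw towards the side fence, m: at 0 its face is 150 mm from the fence, it can go to 0.125; about 4 N friction, it stays where it is left
- glue: yellow glue bottle, 56 mm diameter, 170 mm tall; a bystander
- tin: steel tin, 70 mm diameter, 90 mm tall; a bystander
- mug: blue mug, 80 mm diameter, 95 mm tall; a bystander
- mallet: wooden-handled hammer lying flat, about 300 mm long; a bystander
- brush: paint brush lying flat, about 200 mm long; a bystander
- offcut: brown wooden offcut 70 x 35 x 20 mm; a bystander
Mind the look-alikes: they are no part of the job. What is meant by the sample_walnut is not blue or pink, and is the smaller of those in its own colour.

How it is judged:
By the outcome, as a careful person would: the job done as asked, in the order asked, and still so for the second after the job is handed in, with the robot touching nothing.
It also fails if it takes over 51 s, if anything falls off the work surface, if the arm or the gripper's body presses on something with over 40 N, if the wrist force passes 120 N, or if a joint passes its speed limit or range.

## Working session

There is one attempt and no reset: what is moved stays moved. The work goes in short steps, Python scripts to look and compute and a tool call to move; the robot and the scene stay as the last step left them, time stands still between calls to the robot, and variables do not carry over. Pictures are saved under pics/ and viewed, at most 10 in all, crops included, and the job is handed in when it is done.

Besides the shell and the picture viewer there is one more tool, called after ">>>" as name(argument=value, ...) on one line, values as JSON. servo_tool: Moves the arm, as the interface text tells. Its arguments: {"type":"object","properties":{"commands":{"type":"array","items":{"type":"array","items":{"type":"number"}}},"hand":{"type":"number"}},"required":["commands"]}

```bash
mkdir -p pics; ls
cat > h.py <<'E'
import numpy as np, cv2
from station import sensors, cams, job
def world(p, P):
    """camera-frame points (N,3) -> world for fixed cams"""
    return np.asarray(p)@np.array(P["orientation"]).T+np.array(P["position"])
def cloud(P):
    z=P["z_map"]; K=np.array(P["mtx"]); v,u=np.mgrid[:z.shape[0],:z.shape[1]]
    c=np.stack([(u-K[0,2])/K[0,0]*z, -(v-K[1,2])/K[1,1]*z, -z],-1)
    return c
def pose(P):
    s=sensors.get_state()
    return s
E
python3 - <<'E'
from h import *
np.set_printoptions(precision=3,suppress=True)
a={n:cams.capture(n) for n in("top","side")}
cv2.imwrite("pics/a.png",a["top"]["pixels"]);cv2.imwrite("pics/b.png",a["side"]["pixels"])
for n,P in a.items():
    print(n,P["position"],P["orientation"],P["mtx"],[k for k in P])
    for t in ["blank_walnut","blank_pine","blank_green","sample_walnut","sample_pine","sample_green","next_job","rack","corner","jaw_face","jaw"]:
        try:
            for d in cams.boxes_of(P,t)[:3]: print(t,round(d["score"],2),world(d["centre"],P))
        except Exception as e: print(t,e)
E
```

```text
pics
top [ 0.333 -0.011  1.105] [[-0.052  0.977 -0.206]
 [-0.999 -0.05   0.014]
 [ 0.003  0.207  0.978]] [[362.39    0.    255.589]
 [  0.    362.39  195.143]
 [  0.      0.      1.   ]] ['pixels', 'z_map', 'mtx', 'position', 'orientation', 'shot']
blank_walnut 0.63 [0.528 0.225 0.088]
blank_walnut 0.28 [0.717 0.283 0.089]
blank_pine 0.78 [0.515 0.125 0.087]
blank_pine 0.54 [0.75  0.031 0.025]
blank_green 0.57 [0.538 0.326 0.086]
sample_walnut 0.7 [0.716 0.425 0.017]
sample_walnut 0.69 [0.757 0.111 0.021]
sample_walnut 0.69 [ 0.75  -0.297  0.012]
sample_pine 0.74 [0.75  0.028 0.025]
sample_pine 0.48 [ 0.764 -0.058  0.018]
sample_green 0.61 [0.748 0.029 0.027]
next_job 0.89 [0.749 0.022 0.009]
rack 0.58 [0.563 0.205 0.08 ]
corner 0.97 [ 0.549 -0.193  0.017]
jaw_face 0.5 [ 0.573 -0.124  0.053]
jaw 0.81 [ 0.57  -0.127  0.054]
jaw 0.29 [ 0.301 -0.214  0.016]
jaw 0.28 [0.517 0.126 0.088]
side [0.127 0.993 0.768] [[-0.931  0.206 -0.302]
 [-0.366 -0.489  0.792]
 [ 0.016  0.848  0.53 ]] [[382.073   0.    259.086]
 [  0.    382.073 191.002]
 [  0.      0.      1.   ]] ['pixels', 'z_map', 'mtx', 'position', 'orientation', 'shot']
blank_walnut 0.72 [0.523 0.234 0.082]
blank_walnut 0.55 [0.748 0.031 0.021]
blank_pine 0.67 [0.518 0.237 0.079]
blank_pine 0.56 [0.512 0.141 0.079]
blank_green 0.94 [0.532 0.341 0.078]
sample_walnut 0.89 [0.383 0.397 0.008]
sample_walnut 0.77 [0.713 0.416 0.014]
sample_walnut 0.66 [0.754 0.12  0.019]
sample_green 0.65 [0.532 0.341 0.08 ]
sample_green 0.58 [0.747 0.033 0.017]
next_job 0.55 [0.743 0.05  0.004]
rack 0.68 [ 0.751 -0.148  0.078]
rack 0.56 [0.559 0.302 0.061]
corner 0.66 [ 0.546 -0.159  0.013]
jaw_face 0.62 [ 0.574 -0.125  0.053]
jaw 0.74 [ 0.574 -0.123  0.049]
```

View pics/a.png

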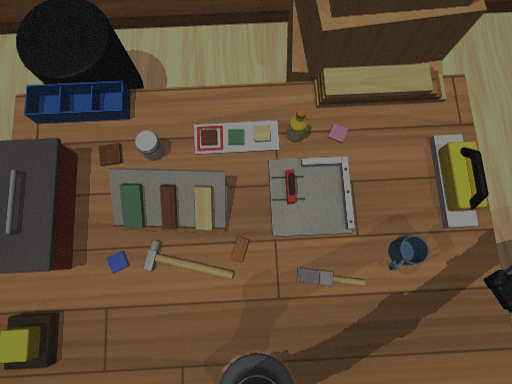

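View pics/b.png

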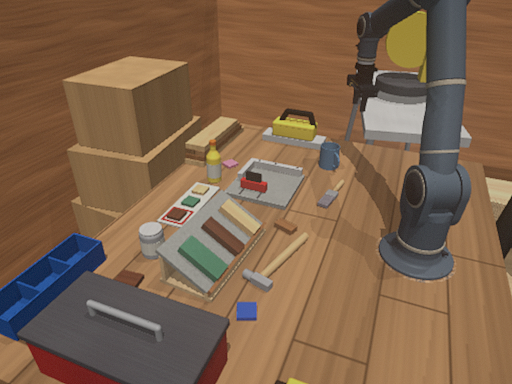

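The red frame at top-view pixel (210,138) holds the dark brown sample, so walnut is wanted. The walnut board is the middle one on the rack at (168,206). The jig is at about (312,197): end stop on its far side, fence on the right at (348,195), red jaw at (291,186).

```bash
cat >> h.py <<'E'
def wcloud(P,s=None):
    c=cloud(P)
    if "hand_eye" in P:
        T=np.array(P["hand_eye"]); t=c@T[:3,:3].T+T[:3,3]
        return t@np.array(s["eef_rot"]).T+np.array(s["tcp_pos"])
    return world(c,P)
def rect(pts):
    (c,wh,a)=cv2.minAreaRect((pts[:,:2]*1000).astype(np.float32)); return np.round(c,1),np.round(wh,1),round(a,1)
def plane(p):
    m=p.mean(0); n=np.linalg.svd(p-m,full_matrices=False)[2][2]; return m,n*np.sign(n[2])
E
cat > m.py <<'E'
from h import *
np.set_printoptions(precision=4,suppress=True)
s=sensors.get_state(); print(s["eef_rot"],s["tcp_pos"],s["force"],s["opening"])
for n in("top","side"):
    P=cams.capture(n); W=wcloud(P); im=P["pixels"].astype(int); ok=P["z_map"]>0
    X,Y,Z=W[...,0],W[...,1],W[...,2]
    print(n)
    # rack slope: grey surface
    b,g,r=im[...,0],im[...,1],im[...,2]
    R=ok&(X>.42)&(X<.68)&(Y>.02)&(Y<.44)
    for nm in("blank_walnut","blank_green","blank_pine"):
        for d in cams.silhouettes(P,nm)[:2]:
            m=cv2.erode(d["pixels"].astype(np.uint8),np.ones((3,3)))>0
            p=W[m&ok]; 
            if len(p)>10:
                q,nn=plane(p); print(nm,round(d["score"],2),len(p),q,nn,np.median(im[m],0))
    sat=im.max(-1)-im.min(-1)
    g_=R&(sat<25)&(Z>.03)
    q,nn=plane(W[g_]); d=(W[g_]-q)@nn; k=abs(d)<.006; q,nn=plane(W[g_][k]); print("slope",q,nn,k.sum(),len(k), rect(W[g_][k]))
    top=R&(abs((W-q)@nn-.024)<.007)
    lab,L,st,cen=cv2.connectedComponentsWithStats(top.astype(np.uint8))
    for i in range(1,lab):
        if st[i,4]>80: p=W[L==i]; a,bb=plane(p); print(" board",a,bb,np.median(im[L==i],0),rect(p),((a-q)@nn))
    J=ok&(X>.38)&(X<.75)&(Y>-.42)&(Y<0)
    bed=J&(abs(Z-.018)<.007); print("bed",bed.sum(),np.median(Z[bed]),rect(W[bed]))
    f=J&(Z>.04)&(Z<.056)&(sat<60)
    lab,L,st,cen=cv2.connectedComponentsWithStats(f.astype(np.uint8))
    for i in range(1,lab):
        if st[i,4]>25: p=W[L==i]; print(" fence",st[i,4],np.median(Z[L==i]),rect(p),p.min(0),p.max(0))
    red=J&(r>1.8*g)&(r>1.8*b)&(Z>.04); p=W[red]; print("jaw red",len(p),rect(p),np.median(p,0))
    blk=J&(Z>.07)&(Z<.12)&(im.max(-1)<80); p=W[blk]
    if len(p)>3:print("grip",len(p),rect(p),np.median(p,0))
E
python3 m.py
```

```text
[[ 0.8961  0.4438  0.    ]
 [ 0.4438 -0.8961 -0.    ]
 [ 0.      0.     -1.    ]] [ 0.2996 -0.6049  0.2366] [-0.1825 -0.2576 -0.1242] 0.08704062113238095
top
blank_walnut 0.66 573 [0.5271 0.2243 0.0882] [-0.4955  0.0002  0.8686] [37. 49. 73.]
blank_walnut 0.48 392 [ 0.7429 -0.158   0.1067] [-0.9513  0.2467  0.1849] [40. 81. 97.]
blank_green 0.73 818 [0.535  0.3281 0.0878] [-0.4945  0.0067  0.8692] [67. 87. 59.]
blank_green 0.66 842 [ 0.3669 -0.4557  0.0465] [-0.9373 -0.3301  0.1113] [48.5 42.  34. ]
blank_pine 0.75 848 [ 0.3674 -0.4573  0.0486] [-0.955  -0.2894  0.0645] [48.  41.5 33. ]
slope [0.5654 0.2221 0.083 ] [-0.4958  0.0378  0.8676] 4060 4426 (array([552.8, 229.3]), array([329.3, 153. ]), 86.0)
 board [0.5329 0.3301 0.0868] [-0.4947  0.0286  0.8686] [67. 87. 60.] (array([532.6, 331.2]), array([ 57.5, 116. ]), 85.1) 0.023487019998518
 board [0.525  0.2261 0.0871] [-0.4969  0.0194  0.8676] [37. 50. 74.] (array([523.8, 226.9]), array([ 41.2, 114.7]), 85.7) 0.023675270331074357
 board [0.5177 0.1261 0.0874] [-0.495   0.029   0.8684] [ 85. 124. 137.] (array([516.3, 126.8]), array(
[... 1333 characters left out ...]
3394373330832583
 board [0.5303 0.3341 0.084 ] [-0.4978  0.0593  0.8652] [103. 129.  92.] (array([531.3, 332.4]), array([ 59.5, 114.8]), 85.6) 0.023504628999479055
bed 1715 0.016989382520051333 (array([ 565.9, -224.6]), array([412.5, 343. ]), 7.1)
 fence 292 0.04654143333239136 (array([ 552.3, -239.7]), array([146.4, 220.1]), 88.4) [ 0.4409 -0.316   0.0401] [ 0.6616 -0.1691  0.0507]
 fence 32 0.04804183623391456 (array([ 735.9, -153. ]), array([43.9, 13.9]), 66.8) [ 0.7283 -0.1759  0.0407] [ 0.7494 -0.1314  0.0553]
jaw red 145 (array([ 638.7, -133.7]), array([ 32.9, 222.1]), 86.4) [ 0.5734 -0.1222  0.051 ]
grip 86 (array([ 577.5, -128.2]), array([16.6, 58. ]), 85.1) [ 0.5778 -0.1258  0.0815]
```

>>> servo_tool(commands=[[4.5,-3.4,-1.5,0,0,0],[4.5,-3.4,-1.5,0,0,0],[4.5,-3.4,-1.5,0,0,0],[4.5,-3.4,-1.5,0,0,0],[4.5,-3.4,-1.5,0,0,0],[4.5,-3.4,-1.5,0,0,0],[4.5,-3.4,-1.5,0,0,0],[4.5,-3.4,-1.5,0,0,0]])

```text
clock: 2.6
tcp_pos: [0.502, -0.1997, 0.3574]
eef_rot: [[0.896, 0.444, 0.001], [0.444, -0.896, -0.001], [0.0, 0.001, -1.0]]
force: [0.7, -0.8, 1.0]
opening: 0.087
grip_force: 0.0
```

>>> servo_tool(commands=[[0,0,0,0,0,0.134],[0,0,0,0,0,0.134],[0,0,0,0,0,0.134],[0,0,0,0,0,0.134],[0,0,0,0,0,0]])

```text
clock: 3.22
tcp_pos: [0.5014, -0.2013, 0.3567]
eef_rot: [[0.997, -0.074, 0.0], [-0.074, -0.997, -0.0], [0.0, 0.0, -1.0]]
force: [-0.3, -0.0, 0.4]
opening: 0.0869
grip_force: 0.0
```

Run:
```python
from h import *
s=sensors.get_state();P=cams.capture("wrist");print(s["tcp_pos"],s["eef_rot"],s["clock"])
cv2.imwrite("pics/c.png",P["pixels"]);W=wcloud(P,s);print(P["hand_eye"])
np.savez("w1.npz",W=W,im=P["pixels"],z=P["z_map"],tcp=s["tcp_pos"],R=s["eef_rot"],K=P["mtx"],H=P["hand_eye"])
```

```text
[ 0.50143815 -0.20132307  0.35665887] [[ 9.97223152e-01 -7.44712357e-02  1.39759962e-04]
 [-7.44712103e-02 -9.97223148e-01 -1.78766625e-04]
 [ 1.52684841e-04  1.67862124e-04 -9.99999974e-01]] 3.225
[[-1.08238217e-04  9.58520814e-01  2.85022520e-01  7.77685536e-02]
 [ 9.99999993e-01  9.04850453e-05  7.54551513e-05  1.67549582e-04]
 [ 4.65350574e-05  2.85022526e-01 -9.58520817e-01 -1.47438050e-01]
 [ 0.00000000e+00  0.00000000e+00  0.00000000e+00  1.00000000e+00]]
```

View pics/c.png

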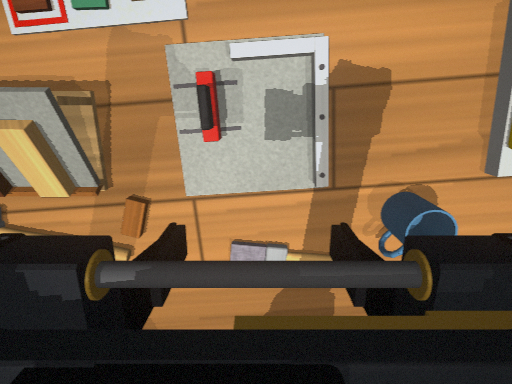

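The wrist view shows the jig clearly: the fence's inner face along column ~316, the end stop's face along row ~57, and the jaw at (208,105).

```bash
cat > j.py <<'E'
from h import *
np.set_printoptions(precision=4,suppress=True)
def jig(W,im,z,yaw0=-4.5,verbose=True):
    """end-stop/fence/jaw lines from a world cloud, robust line fits; returns corner, yaw(deg)"""
    X,Y,Z=W[...,0],W[...,1],W[...,2]; ok=z>0
    J=ok&(X>.38)&(X<.72)&(Y>-.38)&(Y<-.03)
    b,g,r=[im[...,i].astype(int) for i in range(3)]
    top=J&(abs(Z-.048)<.007)&~((r>1.5*g))
    def fit(p): 
        vx,vy,x,y=cv2.fitLine((p*1000).astype(np.float32),cv2.DIST_HUBER,0,.01,.01).ravel(); return np.array([x,y]),np.array([vx,vy])
    fe,es=[],[]
    # image rows -> fence inner edge ; cols -> stop inner edge
    for v in range(70,185):
        u=np.where(top[v,280:340])[0]
        if len(u)>3: fe.append(W[v,280+u[0],:2])
    for u in range(236,308):
        v=np.where(top[30:75,u])[0]
        if len(v)>3: es.append(W[30+v[-1],u,:2])
    (f0,fd),(e0,ed)=fit(np.array(fe)),fit(np.array(es))
    if fd[0]<0: fd=-fd
    if ed[1]<0: ed=-ed
    A=np.array([fd,-ed]).T; t=np.linalg.solve(A,e0-f0); c=f0+t[0]*fd
    red=J&(r>2*g)&(r>2*b)&(r>80)&(Z>.045)&(Z<.065); p=W[red]
    print("corner",c,"fence yaw",np.degrees(np.arctan2(fd[1],fd[0])),"stop yaw",np.degrees(np.arctan2(-ed[0],ed[1])))
    bed=J&(abs(Z-.018)<.006); print("bed z",np.median(Z[bed]),"top z",np.median(Z[top]))
    print("bed rect",rect(W[J&(Z>.012)&(Z<.056)])) 
    R=np.array([fd,[-fd[1],fd[0]]]).T
    q=(p[:,:2]*1000-c)@R; print("red in corner frame",q.min(0),q.max(0),np.percentile(q,[3,97],axis=0),"z",np.median(p[:,2]))
    return c,fd
if __name__=="__main__":
    d=np.load("w1.npz"); jig(d["W"],d["im"],d["z"])
E
python3 j.py
```

```text
corner [ 644.1763 -291.7912] fence yaw -0.4517893 stop yaw -0.52025294
bed z 0.017277494755466638 top z 0.047227959992625856
bed rect (array([ 555. , -190.7]), array([239.7, 240.5]), 89.4)
red in corner frame [-114.7306  147.5213] [-15.5556 170.6707] [[-112.6557  147.7214]
 [ -17.0644  169.3579]] z 0.05300682400563678
```

>>> servo_tool(commands=[[-1.33,-5.36,1.3,0,0,0],[-1.33,-5.36,1.3,0,0,0],[-1.33,-5.36,1.3,0,0,0],[-1.33,-5.36,1.3,0,0,0],[-1.33,-5.36,1.3,0,0,0],[-1.33,-5.36,1.3,0,0,0],[-1.33,-5.36,1.3,0,0,0],[-1.33,-5.36,1.3,0,0,0]], hand=6.2)

```text
clock: 4.28
tcp_pos: [0.4278, 0.2358, 0.2525]
eef_rot: [[0.997, -0.075, 0.001], [-0.075, -0.997, 0.0], [0.001, -0.0, -1.0]]
force: [1.1, -0.1, 0.1]
opening: 0.0619
grip_force: 0.0
```

>>> servo_tool(commands=[[0,0,0,0,0.131,0],[0,0,0,0,0.131,0],[0,0,0,0,0.131,0],[0,0,0,0,0.131,0],[0,0,0,0,0,0],[0,0,0,0,0,0]])

```text
clock: 5.03
tcp_pos: [0.4369, 0.2219, 0.2611]
eef_rot: [[0.912, -0.056, 0.407], [-0.05, -0.998, -0.024], [0.407, 0.001, -0.913]]
force: [-0.0, 0.2, 0.2]
opening: 0.062
grip_force: 0.0
```

```bash
cat > r.py <<'E'
from h import *
np.set_printoptions(precision=4,suppress=True)
s=sensors.get_state();P=cams.capture("wrist");W=wcloud(P,s);im=P["pixels"].astype(int);z=P["z_map"]
cv2.imwrite("pics/d.png",P["pixels"])
X,Y,Z=W[...,0],W[...,1],W[...,2]
R=(z>0)&(X>.42)&(X<.68)&(Y>.05)&(Y<.4)&(Z>.02)
sat=im.max(-1)-im.min(-1); g=R&(sat<25)
nd=np.array([-.4986,.0375,.866]); h=W@nd; h0=np.median(h[g]); g&=abs(h-h0)<.005
q,n=plane(W[g]); print("slope",q,n,g.sum())
hh=(W-q)@n; top=R&(abs(hh-.024)<.004)
N,L,st,_=cv2.connectedComponentsWithStats(top.astype(np.uint8))
ex=np.array([1,0,n[0]/-n[2]]);yaw=np.arctan2(-n[1],-n[0]);
for i in range(1,N):
    if st[i,4]<300: continue
    p=W[L==i]; yx=np.array([-n[1],n[0],0]); xx=np.cross(n,[0,0,1.]); xx/=np.linalg.norm(xx); up=np.cross(xx,n)*-1
    up=up*np.sign(up[2]); side=np.cross(n,up)
    uv=np.stack([(p-q)@up,(p-q)@side],1).astype(np.float32)*1000
    (c,wh,a)=cv2.minAreaRect(uv); C=q+(up*c[0]+side*c[1])/1000+n*np.median(hh[L==i])
    t=np.array(s["eef_rot"]).T@(C-s["tcp_pos"])
    print("board",np.median(im[L==i],0),"C",C,"wh",wh,a,"h",np.median(hh[L==i]),"in tool",t)
print("slope n in tool",np.array(s["eef_rot"]).T@n,"up in tool",np.array(s["eef_rot"]).T@up, s["tcp_pos"],s["force"],s["clock"])
E
python3 r.py
```

```text
slope [0.4351 0.2285 0.3385] [-0.5278  0.0383  0.8485] 12725
board [23. 21. 20.] C [0.422  0.2361 0.3577] wh (4.658700942993164, 95.85582733154297) 1.7214499711990356 h 0.023555558438321612 in tool [ 0.025  -0.0132 -0.0946]
slope n in tool [-0.1376 -0.0078 -0.9905] up in tool [ 0.9904  0.015  -0.1377] [0.4369 0.2219 0.2611] [-0.0407  0.2473  0.2046] 5.025
```

View pics/d.png

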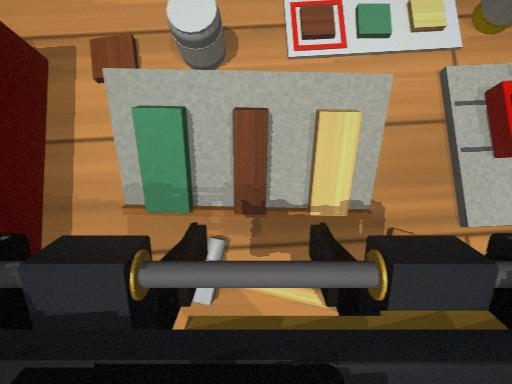

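The view shows walnut centred at (250,160), between green at (163,160) and pine at (335,160). The tilt stopped short at about 24°, so I'll check the joints and filter the fingers out.

```bash
sed -i 's/(Z>.02)$/(Z>.02)\&(Z<.15)/' r.py; python3 r.py; python3 -c "
from h import *
s=sensors.get_state();print(np.round(s['joint_pos'],3),s['clock'])"
```

```text
slope [0.5709 0.2251 0.0841] [-0.4991  0.038   0.8657] 23264
board [ 95. 133.  70.] C [0.532  0.3313 0.0846] wh (56.47008514404297, 130.21551513671875) 89.9590835571289 h 0.023944700646205772 in tool [ 0.0088 -0.1153  0.1969]
board [ 40.  62. 103.] C [0.524  0.2272 0.0846] wh (40.0267219543457, 130.27145385742188) 89.91474914550781 h 0.023954979612612476 in tool [ 0.0068 -0.0109  0.1962]
board [113. 190. 212.] C [0.5164 0.1269 0.0846] wh (130.3300323486328, 48.24980926513672) 0.15278814733028412 h 0.023911168693065626 in tool [0.0051 0.0896 0.1956]
slope n in tool [-0.1043 -0.0083 -0.9945] up in tool [ 0.9944  0.0173 -0.1044] [0.4373 0.2214 0.261 ] [-0.1472  0.146  -0.7056] 5.075
[-5.750e-01  2.000e-03 -1.600e-01  2.150e+00  4.480e-01  7.380e-01
 -2.659e+00] 5.125
```

>>> servo_tool(commands=[[0,0,0,0,0,-0.185],[0,0,0,0,0,-0.185],[0,0,0,0,0,-0.185],[0,0,0,0,0,-0.185],[0,0,0,0,0,-0.185],[0,0,0,0,0,-0.185],[0,0,0,0,0,-0.185],[0,0,0,0,0,-0.185]])

```text
clock: 6.12
tcp_pos: [0.4379, 0.22, 0.2606]
eef_rot: [[0.137, 0.904, 0.406], [0.99, -0.138, -0.026], [0.032, 0.406, -0.913]]
force: [-0.6, -0.2, 0.1]
opening: 0.062
grip_force: 0.0
```

>>> servo_tool(commands=[[0,0,0,0,0,-0.185],[0,0,0,0,0,-0.185],[0,0,0,0,0,-0.185],[0,0,0,0,0,-0.185],[0,0,0,0,0,-0.185],[0,0,0,0,0,-0.185],[0,0,0,0,0,-0.185],[0,0,0,0,0,-0.185]])

```text
clock: 7.12
tcp_pos: [0.4379, 0.22, 0.2606]
eef_rot: [[-0.887, 0.218, 0.406], [0.227, 0.973, -0.026], [-0.401, 0.069, -0.913]]
force: [-0.2, -0.3, 0.4]
opening: 0.0621
grip_force: 0.0
```

```bash
cat >> h.py <<'E'
from scipy.spatial.transform import Rotation as Ro
def rel(p,R,s=None):
    """shift (tool axes, cm) and rotvec from present pose to target"""
    s=s or sensors.get_state(); M=np.array(s["eef_rot"])
    return np.round(M.T@(np.array(p)-s["tcp_pos"])*100,2), np.round(Ro.from_matrix(M.T@R).as_rotvec(),3)
def board_R(yaw,tilt,flip=True):
    """tool: z down, tilted outward by tilt, x along +-yaw"""
    R=Ro.from_euler("z",yaw)*Ro.from_euler("y",-tilt)*Ro.from_euler("x",np.pi)
    return (R*Ro.from_euler("z",np.pi)).as_matrix() if flip else R.as_matrix()
E
cat > t.py <<'E'
from h import *
s=sensors.get_state(); print(s["tcp_pos"],np.round(s["joint_pos"],3)); print(np.round(s["eef_rot"],3))
yaw=np.arctan2(-.038,.4991); R=board_R(yaw,np.pi/6); print(np.round(R,3))
n=np.array([-.4991,.038,.8657]); C=np.array([.524,.2272,.0846])
for d in (.2,.06,-.007): print(d,*rel(C+n*d,R))
E
python3 t.py
```

```text
[0.43793321 0.21999528 0.26057908] [-0.572  0.003 -0.161  2.15   0.448  0.738  0.307]
[[-0.887  0.218  0.406]
 [ 0.227  0.973 -0.026]
 [-0.401  0.069 -0.913]]
[[-0.864  0.076  0.499]
 [ 0.066  0.997 -0.038]
 [-0.5   -0.    -0.866]]
0.2 [ 1.67  1.12 -0.34] [-0.004 -0.105 -0.16 ]
0.06 [ 0.21  1.29 13.58] [-0.004 -0.105 -0.16 ]
-0.007 [-0.49  1.37 20.25] [-0.004 -0.105 -0.16 ]
```

>>> servo_tool(commands=[[0.8,0.6,0,0,-0.053,-0.08],[0.8,0.6,0,0,-0.053,-0.08],[0,0,4,0,0,0],[0,0,4,0,0,0],[0,0,0,0,0,0]])

```text
clock: 7.75
tcp_pos: [0.4656, 0.23, 0.1826]
eef_rot: [[-0.864, 0.085, 0.495], [0.071, 0.996, -0.046], [-0.498, -0.005, -0.867]]
force: [0.3, -0.1, -0.3]
opening: 0.0619
grip_force: 0.0
```

```bash
python3 t.py
```

```text
[0.4656389  0.22998225 0.1826063 ] [-0.607  0.153 -0.169  2.242  0.857  0.56   0.02 ]
[[-0.864  0.085  0.495]
 [ 0.071  0.996 -0.046]
 [-0.498 -0.005 -0.867]]
[[-0.864  0.076  0.499]
 [ 0.066  0.997 -0.038]
 [-0.5   -0.    -0.866]]
0.2 [-0.12  0.09 -8.59] [-0.008 -0.003 -0.005]
0.06 [-0.17  0.21  5.41] [-0.008 -0.003 -0.005]
-0.007 [-0.19  0.27 12.11] [-0.008 -0.003 -0.005]
```

>>> servo_tool(commands=[[-0.1,0.1,3,-0.008,-0.003,-0.005],[-0.1,0.1,3,0,0,0],[0,0,2.5,0,0,0],[0,0,0,0,0,0]])

```text
clock: 8.25
tcp_pos: [0.5103, 0.2305, 0.1126]
eef_rot: [[-0.862, 0.074, 0.502], [0.065, 0.997, -0.035], [-0.504, 0.003, -0.864]]
force: [-0.2, 0.5, -0.3]
opening: 0.0622
grip_force: 0.0
```

```bash
python3 t.py|tail -2
```

```text
0.06 [ 0.19 -0.21 -2.88] [0.004 0.004 0.   ]
-0.007 [ 0.21 -0.24  3.82] [0.004 0.004 0.   ]
```

>>> servo_tool(commands=[[0.2,-0.23,1.0,0.003,0.004,0],[0,0,1.5,0,0,0],[0,0,1.3,0,0,0],[0,0,0,0,0,0]])

```text
clock: 8.75
tcp_pos: [0.5269, 0.2275, 0.0792]
eef_rot: [[-0.863, 0.074, 0.5], [0.064, 0.997, -0.036], [-0.501, 0.001, -0.865]]
force: [0.5, -0.3, 0.7]
opening: 0.0618
grip_force: 0.0
```

```bash
python3 t.py|tail -1
```

```text
-0.007 [-0.02 -0.05  0.09] [0.002 0.001 0.001]
```

>>> servo_tool(commands=[[0,0,0,0,0,0],[0,0,0,0,0,0],[0,0,0,0,0,0],[0,0,0,0,0,0]], hand=2.0)

```text
clock: 9.25
tcp_pos: [0.5269, 0.2275, 0.0796]
eef_rot: [[-0.863, 0.074, 0.5], [0.064, 0.997, -0.036], [-0.502, 0.001, -0.865]]
force: [-2.2, -0.5, 6.8]
opening: 0.0397
grip_force: 30.0
```

>>> servo_tool(commands=[[0,0,-1.5,0,0,0],[0,0,-3,0,0,0],[0,0,-4,0,0,0],[0,0,-4,0,0,0],[0,0,0,0,0.13,-0.034],[0,0,0,0,0.13,-0.034],[0,0,0,0,0.13,0],[0,0,0,0,0.13,0]])

```text
clock: 10.25
tcp_pos: [0.4645, 0.2309, 0.1871]
eef_rot: [[-0.999, 0.021, 0.029], [0.02, 0.999, -0.028], [-0.029, -0.027, -0.999]]
force: [0.8, -0.4, -2.0]
opening: 0.0397
grip_force: 30.0
```

```bash
cat > u.py <<'E'
from h import *
import sys
s=sensors.get_state(); print(s["tcp_pos"],np.round(s["joint_pos"],3),s["opening"],s["grip_force"],s["force"],s["clock"])
R=board_R(-.0085,0,len(sys.argv)<4); x,y=float(sys.argv[1]),float(sys.argv[2])
z=float(sys.argv[3]) if len(sys.argv)>3 else .2
c=np.array([.6445,-.2915]); u=np.array([1,-.0085]);v=np.array([.0085,1])
R=board_R(-.0085,0)
print(*rel([*(c+u*x+v*y),z],R))
d=np.array(s["tcp_pos"])[:2]-c; print("tcp in corner frame",d@u,d@v)
E
python3 u.py -.075 .047 .2
```

```text
[0.46445053 0.23085402 0.18714195] [-0.353  0.276 -0.253  1.954  0.135  0.916  0.871] 0.03968658283009766 29.996598064899445 [ 0.83762332 -0.43466645 -1.99108407] 10.25
[-11.54 -47.26   0.32] [-0.027  0.029 -0.012]
tcp in corner frame -0.18448948388102476 0.5208236038464984
```

>>> servo_tool(commands=[[-1.3,-5.9,0,-0.027,0.029,-0.012],[-1.4,-5.9,0,0,0,0],[-1.4,-5.9,0,0,0,0],[-1.4,-5.9,0,0,0,0],[-1.4,-5.9,0,0,0,0],[-1.4,-5.9,0,0,0,0],[-1.4,-5.9,0,0,0,0],[-1.4,-5.9,0,0,0,0]])

```text
clock: 11.25
tcp_pos: [0.5708, -0.2439, 0.1894]
eef_rot: [[-1.0, 0.009, 0.004], [0.009, 1.0, -0.001], [-0.004, -0.001, -1.0]]
force: [0.5, 0.2, -1.2]
opening: 0.0397
grip_force: 30.0
```

>>> servo_tool(commands=[[0,0,0,0,0,0],[0,0,0,0,0,0]])

```text
clock: 11.5
tcp_pos: [0.5703, -0.2416, 0.1891]
eef_rot: [[-1.0, 0.009, 0.003], [0.009, 1.0, 0.0], [-0.003, 0.0, -1.0]]
force: [-0.1, -0.1, -1.7]
opening: 0.0397
grip_force: 30.0
```

```bash
python3 u.py -.075 .047 .06
python3 - <<'E'
from h import *
s=sensors.get_state();P=cams.capture("wrist");cv2.imwrite("pics/e.png",P["pixels"])
E
```

```text
[ 0.57033948 -0.24162906  0.18905451] [ 0.358  0.42  -0.033  1.725  0.015  0.994  1.882] 0.03969242798169611 29.995261430740356 [-0.05573465 -0.08461299 -1.66804416] 11.5
[ 0.08 -0.23 12.91] [ 0.     0.003 -0.001]
tcp in corner frame -0.07458442027623437 0.04924057292501133
```

View pics/e.png

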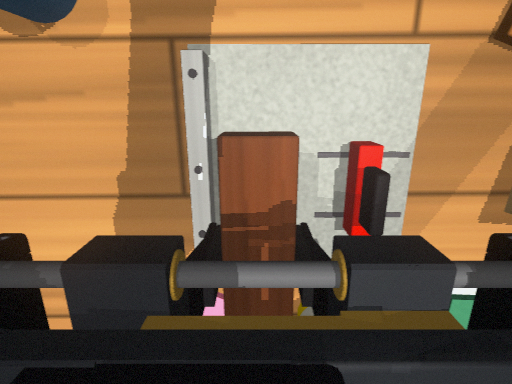

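The board is held level and parallel to the fence: board edges at columns 219 and 298, fence at 210. The jaw is clear at (360,190).

>>> servo_tool(commands=[[0.1,-0.1,4,0,0.003,0],[0,0,4,0,0,0],[0,0,3,0,0,0],[0,0,1.9,0,0,0],[0,0,0.6,0,0,0],[0,0,0.6,0,0,0],[0,0,0.3,0,0,0],[0,0,0,0,0,0]])

```text
clock: 12.55
tcp_pos: [0.5703, -0.2436, 0.0463]
eef_rot: [[-1.0, 0.009, 0.002], [0.009, 1.0, -0.001], [-0.002, -0.001, -1.0]]
force: [0.7, 0.2, -2.1]
opening: 0.0396
grip_force: 30.0
```

```bash
python3 u.py -.065 .047 .0355
```

```text
[ 0.57028841 -0.2436046   0.04634826] [ 0.358  0.593 -0.031  1.826  0.027  0.721  1.874] 0.039619232302488046 29.995018243789673 [ 0.69909476  0.212003   -2.10013616] 12.55
[-0.96 -0.02  1.09] [-0.001  0.002 -0.001]
tcp in corner frame -0.07461870550467234 0.04726459887775838
```

>>> servo_tool(commands=[[0,0,0.4,0,0.002,0],[0,0,0.3,0,0,0],[0,0,0.15,0,0,0],[0,0,0.1,0,0,0],[0,0,0,0,0,0]])

```text
clock: 13.18
tcp_pos: [0.57, -0.2435, 0.0363]
eef_rot: [[-1.0, 0.009, -0.001], [0.009, 1.0, -0.001], [0.001, -0.001, -1.0]]
force: [0.2, -0.4, -0.9]
opening: 0.0399
grip_force: 30.0
```

>>> servo_tool(commands=[[0,0,0.1,0,0,0],[0,0,0,0,0,0]])

```text
clock: 13.42
tcp_pos: [0.5702, -0.2435, 0.036]
eef_rot: [[-1.0, 0.009, -0.001], [0.009, 1.0, -0.001], [0.001, -0.001, -1.0]]
force: [-1.4, 0.8, 4.6]
opening: 0.0395
grip_force: 30.0
```

>>> servo_tool(commands=[[-0.3,0,0,0,0,0],[-0.3,0,0,0,0,0],[-0.2,0,0,0,0,0],[-0.1,0,0,0,0,0],[0,0,0,0,0,0]])

```text
clock: 14.05
tcp_pos: [0.5783, -0.2441, 0.036]
eef_rot: [[-1.0, 0.009, -0.002], [0.009, 1.0, -0.002], [0.002, -0.002, -1.0]]
force: [-4.2, -0.8, 5.2]
opening: 0.0396
grip_force: 30.0
```

>>> servo_tool(commands=[[-0.1,0,0,0,0,0],[-0.1,0,0,0,0,0],[0,0,0,0,0,0]])

```text
clock: 14.42
tcp_pos: [0.5792, -0.2442, 0.036]
eef_rot: [[-1.0, 0.01, -0.005], [0.01, 1.0, -0.001], [0.005, -0.001, -1.0]]
force: [-6.9, -0.1, 8.1]
opening: 0.04
grip_force: 30.0
```

>>> servo_tool(commands=[[-0.1,0,0,0,0,0],[-0.05,0,0,0,0,0],[0,0,0,0,0,0]])

```text
clock: 14.8
tcp_pos: [0.5792, -0.2442, 0.0359]
eef_rot: [[-1.0, 0.01, -0.008], [0.01, 1.0, -0.001], [0.008, -0.001, -1.0]]
force: [-9.6, 0.2, 11.0]
opening: 0.0396
grip_force: 30.0
```

>>> servo_tool(commands=[[0.15,0,-0.1,0,0,0],[0,0,0,0,0,0]])

```text
clock: 15.05
tcp_pos: [0.5792, -0.2441, 0.036]
eef_rot: [[-1.0, 0.01, -0.004], [0.01, 1.0, -0.001], [0.004, -0.001, -1.0]]
force: [-5.2, -0.7, 3.0]
opening: 0.0399
grip_force: 30.0
```

>>> servo_tool(commands=[[0,0,0,0,0,0],[0,0,0,0,0,0],[0,0,-2,0,0,0],[0,0,-4,0,0,0],[0,0,-4,0,0,0],[0,0,0,0,0,0]], hand=5.2)

```text
clock: 15.8
tcp_pos: [0.5843, -0.2444, 0.1419]
eef_rot: [[-1.0, 0.009, 0.009], [0.009, 1.0, -0.004], [-0.009, -0.004, -1.0]]
force: [0.3, -0.2, -0.3]
opening: 0.0522
grip_force: 0.0
```

```bash
python3 u.py -.065 .09 .12;  python3 - <<'E'
from h import *
s=sensors.get_state();P=cams.capture("wrist");cv2.imwrite("pics/f.png",P["pixels"])
E
```

```text
[ 0.58431473 -0.24438906  0.14186298] [ 0.351  0.487 -0.031  1.739  0.02   0.906  1.874] 0.05222044749732568 0.0 [ 0.29234419 -0.16891006 -0.31249675] 15.8
[0.46 4.35 2.16] [-0.004  0.009 -0.   ]
tcp in corner frame -0.060585708437227 0.04659936502785292
```

View pics/f.png

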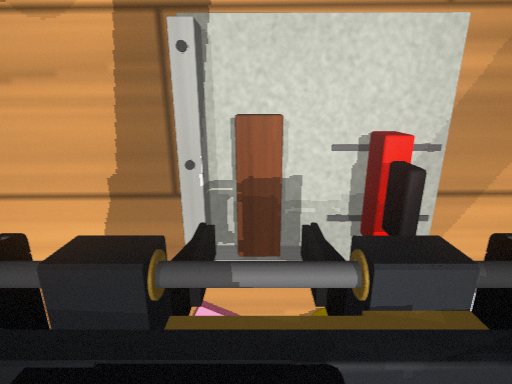

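>>> servo_tool(commands=[[0.4,2.3,0,-0.004,0.009,0],[0,2.3,0,0,0,0],[0,0,2,0,0,0],[0,0,2,0,0,0],[0,0,0,0,0,0],[0,0,0,0,0,0]], hand=0)

```text
clock: 16.6
tcp_pos: [0.5772, -0.1963, 0.0965]
eef_rot: [[-1.0, 0.008, -0.01], [0.008, 1.0, 0.004], [0.01, 0.003, -1.0]]
force: [-0.8, -0.2, -0.2]
opening: 0.0031
grip_force: 0.0
```

```bash
python3 u.py -.065 .092 .04
```

```text
[ 0.57723187 -0.1962956   0.09646024] [ 0.289  0.518 -0.04   1.814  0.026  0.821  1.799] 0.003058321077652549 0.0 [-0.78390734 -0.15986109 -0.20208938] 16.6
[-0.37 -0.28  5.64] [ 0.003 -0.01   0.   ]
tcp in corner frame -0.06807736353900153 0.09463262211969031
```

>>> servo_tool(commands=[[-0.3,-0.2,1.5,0.003,-0.01,0],[0,0,2.0,0,0,0],[0,0,1.6,0,0,0],[0,0,0.5,0,0,0],[0,0,0,0,0,0]])

```text
clock: 17.23
tcp_pos: [0.5801, -0.1993, 0.0404]
eef_rot: [[-1.0, 0.009, 0.0], [0.009, 1.0, -0.0], [-0.0, -0.0, -1.0]]
force: [-0.4, -0.1, -0.5]
opening: 0.0006
grip_force: 0.0
```

```bash
python3 u.py -.065 .057 .04
```

```text
[ 0.5801282  -0.19925733  0.04041917] [ 0.289  0.594 -0.037  1.843  0.032  0.705  1.796] 0.0005575704527372313 0.0 [-0.40838987 -0.14471312 -0.45097705] 17.225
[-0.02 -3.47  0.04] [-0.  0. -0.]
tcp in corner frame -0.06515586041427139 0.09169551018564974
```

>>> servo_tool(commands=[[0,-0.8,0,0,0,0],[0,-0.6,0,0,0,0],[0,-0.6,0,0,0,0],[0,-0.6,0,0,0,0],[0,-0.5,0,0,0,0],[0,-0.2,0,0,0,0],[0,0,0,0,0,0]])

```text
clock: 18.1
tcp_pos: [0.5795, -0.2327, 0.0403]
eef_rot: [[-1.0, 0.009, -0.0], [0.009, 1.0, -0.001], [0.0, -0.001, -1.0]]
force: [-0.1, -0.5, 0.3]
opening: 0.0005
grip_force: 0.0
```

>>> servo_tool(commands=[[0,-0.2,0,0,0,0],[0,-0.2,0,0,0,0],[0,0,0,0,0,0]])

```text
clock: 18.48
tcp_pos: [0.5796, -0.2367, 0.0403]
eef_rot: [[-1.0, 0.009, 0.0], [0.009, 1.0, -0.001], [-0.0, -0.001, -1.0]]
force: [0.3, -0.3, 0.9]
opening: 0.0006
grip_force: 0.0
```

>>> servo_tool(commands=[[0,-0.2,0,0,0,0],[0,-0.1,0,0,0,0],[0,0,0,0,0,0]])

```text
clock: 18.85
tcp_pos: [0.5796, -0.2396, 0.0404]
eef_rot: [[-1.0, 0.009, 0.0], [0.009, 1.0, -0.0], [-0.0, -0.0, -1.0]]
force: [-0.5, -0.6, -0.7]
opening: 0.0008
grip_force: 0.0
```

Run:
```python
from h import *
for n in("wrist",):
    P=cams.capture(n);cv2.imwrite("pics/g.png",P["pixels"])
```

```text
(no output)
```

View pics/g.png

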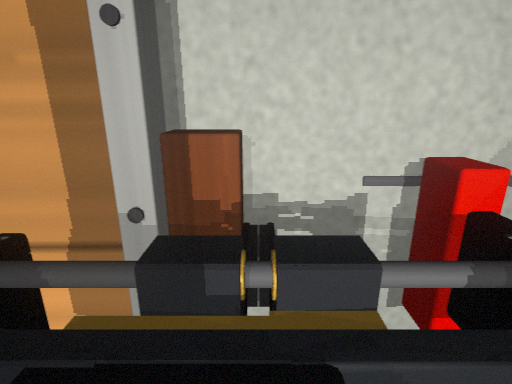

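The finger is at the board's edge (column 243) and a small gap to the fence remains (fence foot at about 150, board at 163), so I'll keep pushing.

>>> servo_tool(commands=[[0,-0.2,0,0,0,0],[0,-0.1,0,0,0,0],[0,0,0,0,0,0]])

```text
clock: 19.27
tcp_pos: [0.5797, -0.2424, 0.0404]
eef_rot: [[-1.0, 0.009, 0.0], [0.009, 1.0, -0.0], [-0.0, -0.0, -1.0]]
force: [-0.8, 0.1, 0.7]
opening: 0.0002
grip_force: 0.2
```

>>> servo_tool(commands=[[0,-0.2,0,0,0,0],[0,0,0,0,0,0]])

```text
clock: 19.52
tcp_pos: [0.5797, -0.2427, 0.0404]
eef_rot: [[-1.0, 0.008, -0.0], [0.008, 1.0, 0.002], [0.0, 0.002, -1.0]]
force: [-0.1, 5.8, 3.2]
opening: 0.0004
grip_force: 2.4
```

>>> servo_tool(commands=[[0,-0.2,0,0,0,0],[0,0,0,0,0,0]])

```text
clock: 19.77
tcp_pos: [0.5796, -0.2428, 0.0404]
eef_rot: [[-1.0, 0.007, -0.001], [0.007, 1.0, 0.004], [0.001, 0.004, -1.0]]
force: [-0.9, 8.0, 4.4]
opening: 0.0005
grip_force: 4.1
```

>>> servo_tool(commands=[[0,1.0,0,0,-0.001,0.001],[0,0.5,-4,0.002,0,0],[4.8,-2,0,0,0,0],[4.8,-2,0,0,0,0],[0,0,0,0,0,0]])

```text
clock: 20.4
tcp_pos: [0.4785, -0.2738, 0.0802]
eef_rot: [[-1.0, 0.017, -0.002], [0.017, 1.0, -0.004], [0.002, -0.004, -1.0]]
force: [-0.8, -1.0, 0.1]
opening: 0.0003
grip_force: 0.0
```

```bash
python3 u.py -.16 .022 .04
```

```text
[ 0.47847199 -0.27382369  0.08024633] [ 0.466  0.459 -0.032  1.971  0.029  0.712  1.968] 0.0003187627709717485 0.0 [-0.7605216  -0.96833979  0.13783006] 20.4
[-0.62  0.6   4.02] [-0.004 -0.002 -0.008]
tcp in corner frame -0.16617825807284514 0.01626506899320998
```

>>> servo_tool(commands=[[-0.4,0.5,1,-0.004,-0.002,-0.008],[0,0,2,0,0,0],[0,0,1,0,0,0],[-0.5,0,0,0,0,0],[-0.5,0,0,0,0,0],[-0.3,0,0,0,0,0],[0,0,0,0,0,0]])

```text
clock: 21.28
tcp_pos: [0.5011, -0.2654, 0.0409]
eef_rot: [[-1.0, 0.002, 0.004], [0.002, 1.0, 0.001], [-0.004, 0.001, -1.0]]
force: [-0.3, -0.3, -0.4]
opening: 0.0007
grip_force: 0.0
```

```bash
python3 u.py -.14 .022 .04
```

```text
[ 0.50110009 -0.2654282   0.04085276] [ 0.445  0.537 -0.04   1.956  0.029  0.645  1.956] 0.0006738026438272325 0.0 [-0.31041612 -0.30774527 -0.37075996] 21.275
[-0.36 -0.29  0.09] [0.001 0.004 0.007]
tcp in corner frame -0.143621523883261 0.024852901700102372
```

>>> servo_tool(commands=[[-0.2,0,0,0,0,0],[-0.2,0,0,0,0,0],[0,0,0,0,0,0]])

```text
clock: 21.65
tcp_pos: [0.5038, -0.2655, 0.0403]
eef_rot: [[-1.0, 0.002, 0.002], [0.002, 1.0, 0.002], [-0.002, 0.002, -1.0]]
force: [-3.1, 0.4, 1.0]
opening: 0.0008
grip_force: 1.0
```

>>> servo_tool(commands=[[-0.2,0,0,0,0,0],[0,0,0,0,0,0]])

```text
clock: 21.9
tcp_pos: [0.5039, -0.2654, 0.0401]
eef_rot: [[-1.0, 0.003, -0.002], [0.003, 1.0, 0.003], [0.002, 0.003, -1.0]]
force: [-6.1, -0.2, 4.1]
opening: 0.0002
grip_force: 3.2
```

>>> servo_tool(commands=[[-0.1,0,0,0,0,0],[0,0,0,0,0,0]])

```text
clock: 22.15
tcp_pos: [0.5039, -0.2654, 0.04]
eef_rot: [[-1.0, 0.003, -0.004], [0.003, 1.0, 0.003], [0.004, 0.003, -1.0]]
force: [-7.5, 1.2, 6.6]
opening: 0.0004
grip_force: 4.0
```

>>> servo_tool(commands=[[0.8,0,0,0,0,0],[0,0,-5,0,0,0],[0,0,-4,0,0.004,0.007],[-2.1,4.2,0,0,0,0],[-2.1,4.2,0,0,0,0],[-2.1,4.2,0,0,0,0],[-2.1,4.2,0,0,0,0],[0,0,0,0,0,0]])

```text
clock: 23.15
tcp_pos: [0.587, -0.0926, 0.1309]
eef_rot: [[-1.0, 0.001, 0.002], [0.001, 1.0, 0.005], [-0.002, 0.005, -1.0]]
force: [-0.4, -0.3, 0.6]
opening: 0.0004
grip_force: 0.0
```

```bash
python3 u.py -.065 .194 .04
python3 - <<'E'
from h import *
from j import *
P=cams.capture("top");W=wcloud(P);im=P["pixels"].astype(int)
X,Y,Z=[W[...,i] for i in range(3)]
m=(abs(Z-.043)<.006)&(X>.49)&(X<.66)&(Y>-.3)&(Y<-.2)&(im[...,2]>1.3*im[...,0])
print(m.sum(),rect(W[m]))
E
```

```text
[ 0.58699406 -0.09255535  0.13085203] [ 0.151  0.45  -0.084  1.834  0.042  0.858  1.619] 0.0004258734838995397 0.0 [-0.43423287 -0.29241803  0.61790917] 23.15
[ 0.6  -0.48  9.08] [0.005 0.002 0.008]
tcp in corner frame -0.05919697262682815 0.19845585166650884
583 (array([ 578.1, -271.2]), array([ 41.4, 131.2]), 89.7)
```

>>> servo_tool(commands=[[0.6,-0.2,2,0.005,0.002,0.008],[0,0,3,0,0,0],[0,0,2.5,0,0,0],[0,0,1.5,0,0,0],[0,0,0,0,0,0]])

```text
clock: 23.82
tcp_pos: [0.5776, -0.1012, 0.0398]
eef_rot: [[-1.0, 0.018, -0.005], [0.018, 1.0, -0.003], [0.005, -0.003, -1.0]]
force: [-1.3, 0.2, -0.0]
opening: 0.0007
grip_force: 0.0
```

```bash
python3 u.py -.065 .185 .04
```

```text
[ 0.57757838 -0.10124525  0.03979873] [ 0.15   0.565 -0.066  1.904  0.063  0.679  1.597] 0.0006680912666027298 0.0 [-1.28460909  0.20284698 -0.03739344] 23.825
[-0.36 -0.46 -0.02] [-0.003 -0.005 -0.01 ]
tcp in corner frame -0.06853878755138236 0.1896859123225188
```

>>> servo_tool(commands=[[-0.3,-0.5,0,-0.003,-0.005,-0.01],[0,-1.2,0,0,0,0],[0,-1.5,0,0,0,0],[0,-1.5,0,0,0,0],[0,-1.5,0,0,0,0],[0,-1.5,0,0,0,0],[0,-1.2,0,0,0,0],[0,0,0,0,0,0]])

```text
clock: 24.82
tcp_pos: [0.5815, -0.1907, 0.0416]
eef_rot: [[-1.0, 0.008, 0.004], [0.008, 1.0, -0.001], [-0.004, -0.001, -1.0]]
force: [0.2, 0.2, 0.3]
opening: 0.0002
grip_force: 0.0
```

```bash
python3 u.py -.065 .0727 .04
```

```text
[ 0.58152792 -0.19069301  0.0416106 ] [ 0.301  0.59  -0.071  1.847  0.061  0.702  1.757] 0.0001781541534862546 0.0029563116004283074 [0.23489624 0.21060249 0.33964608] 24.825
[ 0.12 -2.76  0.16] [-0.001  0.004  0.   ]
tcp in corner frame -0.06382894369324348 0.1002717301436396
```

>>> servo_tool(commands=[[0,-0.7,0.1,0,0.004,0],[0,-0.7,0,0,0,0],[0,-0.5,0,0,0,0],[0,-0.3,0,0,0,0],[0,-0.2,0,0,0,0],[0,0,0,0,0,0]])

```text
clock: 25.58
tcp_pos: [0.5811, -0.2135, 0.0402]
eef_rot: [[-1.0, 0.007, -0.001], [0.007, 1.0, -0.0], [0.001, -0.0, -1.0]]
force: [0.6, 3.2, 4.5]
opening: 0.0007
grip_force: 1.9
```

>>> servo_tool(commands=[[0,-0.2,0,0,0,0],[0,-0.1,0,0,0,0],[0,0,0,0,0,0]])

```text
clock: 25.95
tcp_pos: [0.5811, -0.215, 0.0401]
eef_rot: [[-1.0, 0.006, -0.001], [0.006, 1.0, 0.001], [0.001, 0.001, -1.0]]
force: [-0.8, 6.5, 6.2]
opening: 0.0007
grip_force: 3.8
```

>>> servo_tool(commands=[[0,-0.2,0,0,0,0],[0,-0.2,0,0,0,0],[0,0,0,0,0,0]])

```text
clock: 26.32
tcp_pos: [0.581, -0.215, 0.0402]
eef_rot: [[-1.0, 0.003, -0.003], [0.003, 1.0, 0.006], [0.003, 0.006, -1.0]]
force: [-1.4, 13.1, 9.8]
opening: 0.0004
grip_force: 7.6
```

>>> servo_tool(commands=[[0,-0.2,0,0,0,0],[0,-0.2,0,0,0,0],[0,0,0,0,0,0]])

```text
clock: 26.7
tcp_pos: [0.5809, -0.215, 0.0402]
eef_rot: [[-1.0, 0.001, -0.005], [0.001, 1.0, 0.01], [0.005, 0.01, -1.0]]
force: [-3.1, 19.3, 12.7]
opening: -0.0001
grip_force: 11.4
```

>>> servo_tool(commands=[[0,-0.2,0,0,0,0],[0,-0.2,0,0,0,0],[0,0,0,0,0,0]])

```text
clock: 27.08
tcp_pos: [0.5808, -0.2149, 0.0403]
eef_rot: [[-1.0, -0.001, -0.006], [-0.001, 1.0, 0.015], [0.006, 0.015, -1.0]]
force: [-5.1, 27.0, 15.8]
opening: 0.0007
grip_force: 15.2
```

>>> servo_tool(commands=[[0,-0.2,0,0,0,0],[0,0,0,0,0,0],[0,0,0,0,0,0]])

```text
clock: 27.45
tcp_pos: [0.5807, -0.2149, 0.0403]
eef_rot: [[-1.0, -0.003, -0.007], [-0.003, 1.0, 0.017], [0.007, 0.017, -1.0]]
force: [-7.0, 30.5, 18.1]
opening: 0.0004
grip_force: 17.1
```

>>> servo_tool(commands=[[0,1.0,0,0,0,0],[0,1.5,0,0,0,0],[0,1.0,0,-0.012,-0.006,0],[0,0,-4,0,0,0],[0,0,-5,0,0,0],[3,5,-3,0,0,0],[3,5,0,0,0,0],[0,0,0,0,0,0]])

```text
clock: 28.45
tcp_pos: [0.52, -0.0956, 0.1592]
eef_rot: [[-1.0, 0.002, 0.003], [0.002, 1.0, 0.013], [-0.003, 0.013, -1.0]]
force: [0.8, -0.9, 0.2]
opening: 0.0004
grip_force: 0.0
```

Run:
```python
from h import *
c=np.array([644.5,-291.5])
for n in("top","side"):
    P=cams.capture(n);W=wcloud(P);im=P["pixels"].astype(int)
    if n=="top": cv2.imwrite("pics/k.png",cv2.resize(P["pixels"][110:290,100:390],None,fx=2.7,fy=2.7))
    X,Y,Z=[W[...,i] for i in range(3)]
    m=(abs(Z-.043)<.006)&(X>.49)&(X<.66)&(Y>-.3)&(Y<-.24)&(im[...,2]>1.3*im[...,0])
    r=(abs(Z-.054)<.006)&(X>.49)&(X<.66)&(Y>-.3)&(Y<-.1)&(im[...,2]>2*im[...,0])&(im[...,2]>2*im[...,1])
    print(n,"board",m.sum(),rect(W[m]),"jaw",rect(W[r]))
print(np.round(sensors.get_state()["tcp_pos"],3),sensors.get_state()["clock"])
```

```text
top board 528 (array([ 577.4, -267.6]), array([ 49.1, 130.4]), 88.4) jaw (array([ 577.8, -244.8]), array([15.7, 99.5]), 85.1)
side board 69 (array([ 576.4, -272.1]), array([ 50.3, 131.4]), 87.3) jaw (array([ 575.3, -236.2]), array([30. , 99.3]), 86.4)
[ 0.522 -0.1    0.159] 28.55
```

View pics/k.png

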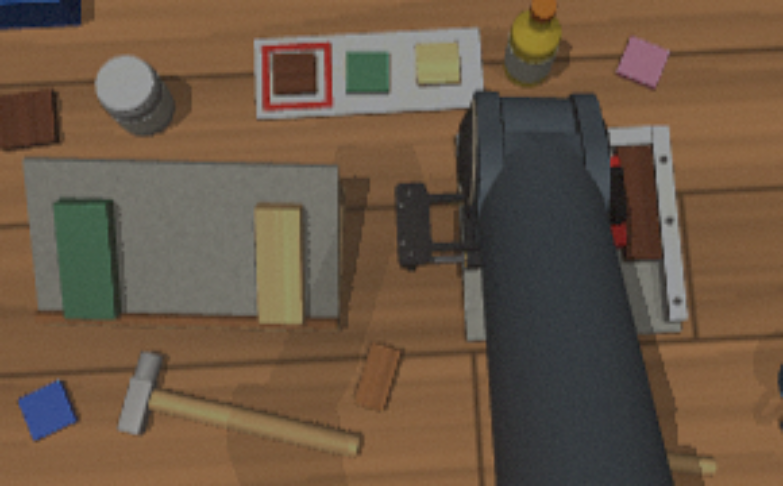

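>>> servo_tool(commands=[[0,-3,-4,-0.013,-0.003,0.008],[-2,-4,-4,0,0,0],[-2,-4,-4,0,0,0],[-2,0,-2,0,0,0],[0,0,0,0,0,0]])

```text
clock: 29.18
tcp_pos: [0.5814, -0.215, 0.2978]
eef_rot: [[-1.0, 0.018, 0.01], [0.018, 1.0, 0.024], [-0.01, 0.024, -1.0]]
force: [-0.1, -0.4, -0.5]
opening: 0.0008
grip_force: 0.0
```

Run:
```python
from h import *
s=sensors.get_state();P=cams.capture("wrist");W=wcloud(P,s);im=P["pixels"].astype(int)
cv2.imwrite("pics/l.png",cv2.resize(P["pixels"][:250],None,fx=1.5,fy=1.5))
X,Y,Z=[W[...,i] for i in range(3)]
m=(abs(Z-.041)<.005)&(X>.49)&(X<.66)&(Y>-.3)&(Y<-.235)&(im[...,2]>1.5*im[...,0])
r=(abs(Z-.053)<.005)&(X>.49)&(X<.66)&(Y>-.3)&(Y<-.1)&(im[...,2]>2*im[...,0])&(im[...,2]>2*im[...,1])
print("board",m.sum(),rect(W[m]),"jaw",rect(W[r]),s["tcp_pos"])
```

```text
board 2567 (array([ 578.8, -272.1]), array([ 39.3, 129.3]), 89.4) jaw (array([ 578.8, -240.5]), array([24. , 98.9]), 89.5) [ 0.58144367 -0.21495511  0.29775259]
```

View pics/l.png

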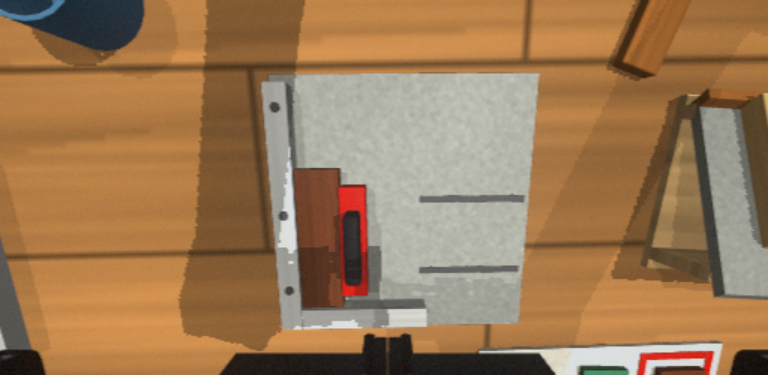

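The board is against the fence (column ~293), against the end stop (row ~306), and the jaw's face is on its other side (column ~340). The measured gaps are zero within error, so I'm handing in.

```bash
python3 -c "
from station import job; print(job.job_done())"
```

```text
the job is handed in; nothing more can be done
None
```

I laid the walnut board on the jig, snug against the end stop and side fence, with the jaw pushed onto it at about 30 N, and handed the job in at about 29 s (limit 51 s); the hand-in returned no verdict.

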